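# Nip up the clamp on the brass blank until its ratchet knob slips

## Robot

A 6-joint arm with a two-finger parallel gripper is mounted at the origin on the work surface. World frame = base frame: x ahead of the robot, y to its left, z up, the work surface at z = 0. Lengths are in m, angles in rad, forces in N, time in s.
With the tool pointing down it reaches from about 0.4 to 0.825 m from the base axis. Payload 7 kg.
Tool frame: the origin (TCP) lies between the finger pads; the fingertips stand 8 mm ahead of it and the grasp point (between the pads) lies 11 mm behind it (arm.finger_overhang is the distance from the TCP to the fingertips, in m); z points along the fingers, y is the line along which they close (so a half turn about z gives the same grasp; the last joint's range is limited). The gripper opens to 88 mm and grips with 3 to 60 N. Pads are 19 mm wide; open, the fingers measure 130 mm over their backs; the gripper's body (78 mm by 193 mm) begins 47 mm behind the grasp point.
Start: joints at [1.538, 0.359, 0.012, 0, -1.224, -0.288], TCP at [0.213, 0.641, 0.235] pointing down, gripper open.
Joint ranges: [-3.07, 3.07], [-1.43, 2.12], [-1.02, 1.25], [-3.03, 1.67], [-3.05, -0], [-3.03, 3.03]. Speed limits (rad/s): [2.39, 2.39, 3.01, 3.14, 3.14, 3.14].

## Interface

Orientations are given as [roll, pitch, yaw] about the fixed x, y, z axes, in that order (R = Rz(yaw) Ry(pitch) Rx(roll)).
In Python, from station import arm gives the robot as it stands.
- The arm moves only by the tool move_arm, never from a script. Its argument "rows" is text: rows parted by semicolons, each of 7 numbers parted by spaces: the turn, a rotation vector about the tool's x, y, z in degrees, then the shift along the tool's x, y, z in m, then the finger opening in m, from 0 to 0.0876. A call has 1 to 8 rows; each row shifts and turns the commanded pose from where the row before left it, along the tool's axes as they then stand; what a row does not reach is not made up. A row lasts 1/8 s, in which the tool goes at most 62.5 mm and 10.7 degrees, less where a joint would pass 70% of its speed; a pose out of reach is approached as far as the arm can. A call is refused whole if a number of a shift passes 0.0625 or a number of a turn 10.7, either way. A call with a gripper value outside its range is refused whole. The fingers move at their own pace and stop on an object; "squeeze" is the grip in N (left out, the last holds). Time passes only in rows, so rows that do not move let the fingers close. It gives the time, the measured TCP pose, the force, the opening and the grip force at its end, in the units of the state.
- arm.get_state(): the state, without advancing time (a new reading comes with each control period).
- arm.grab_frame(name): name is "scene" or "top" or "wrist"; returns (picture, depth): 384x512x3 uint8, blue, green, red; 384x512 float32, m along the optical axis (not along the pixel's ray), 0 where there is no reading.
- arm.camera_model(name): a dict with "mtx" (3x3 intrinsics, pixels), "k1" (the pictures are not rectified: a ray, as slopes to the right and down, at radius r is drawn at 1 + k1 r^2 times it, then the intrinsics apply), "camera_from_world" (4x4, takes a point from world to camera coordinates); the wrist camera has in their place "mount" (4x4, takes a point from camera to tool coordinates, whose origin is the TCP and whose axes are the flange's). Camera axes: x right, y down, z forward; pixel columns grow to the right and rows downward; lengths in m; the calibration is good to about 2 mm. A picture is of the moment at which its call begins: read the wrist's pose just before it. camera_model takes no time and is no camera call.
- arm.job_done(): hands the job in; it is judged then, once.
The state is a dict: "t": time; "q": joint angles; "qd": joint speeds; "joint_efforts": joint torques, N m; "eef_pos": TCP position; "ee_rot": TCP orientation; "force": force on the tool from outside, world axes, zero at the start; "moment": the same for the moment, N m; "width": finger opening in m; "gripper_force": force on a finger pad.
Only numpy, scipy, OpenCV 4.12 (cv2) and the standard library are available. Lean on these libraries where they do the work, as an engineer would, in place of code of your own. Each camera call takes 0.05 s, during which the arm holds its last target. There are 200 camera calls.

## Task

The brass blank is about to be hammered, so tighten its bench clamp: turn the black ratchet knob above the brass (yellow) disc clockwise until the clamp is fully home and the knob then slips round on its ratchet by at least one click, and let go without loosening it. Leave the knob of the clamp with the silver-coloured disc as it is.

Things in the scene. Friction and masses are not known exactly. Their poses are not given: they have to be found in the camera images.
- brass_grip (a point): Grip point of the black knob over the brass disc (86 mm wide), on the knob's upright axis, 126 mm above the table. Its handle is an upright flat bar 46 mm long (point's x), 14 mm thick (y), 103 to 139 mm above the table; pinch it across y. It turns with the knob; white mark on top at the -x end. All else of the fixed blue clamp (130 x 100 mm foot) is below 103 mm. Two clamps, alike but for the disc.
- brass_screw (a joint): Turn of the screw under that knob, rad, growing clockwise seen from above (tightening); starts at 0.3 to 0.65, stops hard at 0.9, where the foot presses on the disc. Until then screw, aluminium collar (62 mm wide, red mark) and knob turn together, at about 0.03 N m. Turning the knob back loosens it again.
- brass_ratchet (a joint): Slip of that knob on its screw, rad: 0 at the start, growing clockwise. With the screw at its stop the ratchet gives way at about 0.12 N m (dropping to 0.07 within each click) and the knob turns on alone while the collar stands still, one click every 0.35 rad (20 degrees), without end. It stays where it is left.
- silver_pointer (a point): White mark on top of the like knob of the other clamp, which holds the silver-coloured disc: 20 mm from that knob's axis, at the -x end of its bar (axes as on the other knob), 139 mm above the table. This knob is not to be turned.
Not all that is in view belongs to the job. Leave any orange look-alike of the part that bears brass_grip alone.

How it is judged:
By the outcome, as a careful person would: the job done as asked, in the order asked, and still so for the second after the job is handed in, with the robot touching nothing.
It also fails if it takes over 29 s, if anything falls off the work surface, if the arm or the gripper's body presses on something with over 40 N, if the wrist force passes 120 N, or if a joint passes its speed limit or range.

## Working session

There is one attempt and no reset: what is moved stays moved. The work goes in short steps, Python scripts to look and compute and a tool call to move; the robot and the scene stay as the last step left them, time stands still between calls to the robot, and variables do not carry over. Pictures are saved under pics/ and viewed, at most 10 in all, crops included, and the job is handed in when it is done.

Besides the shell and the picture viewer there is one more tool, called after "Emit:" by a JSON object that holds its "api" and its "payload". move_arm: Moves the arm, as the interface text tells. Its arguments: {"type":"object","properties":{"rows":{"type":"string"},"squeeze":{"type":"number"}},"required":["rows"]}

```bash
mkdir -p pics; cat > h.py <<'E'
import numpy as np, cv2
from scipy.spatial.transform import Rotation as R
from station import arm
def tw(s): 
    T=np.eye(4);T[:3,:3]=R.from_euler('xyz',s['ee_rot']).as_matrix();T[:3,3]=s['eef_pos'];return T
def wfc(name,s=None):
    m=arm.camera_model(name)
    if 'mount' in m: return tw(s)@m['mount'],m
    return np.linalg.inv(m['camera_from_world']),m
def und(px,m):
    K=m['mtx'];d=np.array([m['k1'],0,0,0.]);
    return cv2.undistortPoints(np.float64(px).reshape(-1,1,2),np.array(K),d,None,None).reshape(-1,2)
def plane(px,z,T,m):
    u=und(px,m);d=np.c_[u,np.ones(len(u))]@T[:3,:3].T;o=T[:3,3]
    return o+d*((z-o[2])/d[:,2])[:,None]
E
python3 - <<'E'
from h import *
s=arm.get_state();print(s)
a,_=arm.grab_frame('scene');b,_=arm.grab_frame('top')
cv2.imwrite('pics/s0.png',a);cv2.imwrite('pics/t0.png',b)
cv2.imwrite('pics/both.png',cv2.resize(np.vstack([a,b]),None,fx=.78,fy=.78))
for n in('scene','top'): print(arm.camera_model(n))
E
```

```text
{'t': 0.0, 'q': array([ 1.53809936e+00,  3.59420148e-01,  1.10396176e-02, -3.70396406e-04,
       -1.22410362e+00, -2.88093334e-01]), 'qd': array([-0.00029114,  0.00121573, -0.00100578,  0.00074025,  0.00056023,
       -0.00102205]), 'joint_efforts': array([-1.12643229e-03, -5.82722211e+01,  2.93062431e+01,  6.99694186e+00,
        7.00664241e-03, -1.47305182e-04]), 'eef_pos': array([0.21271009, 0.64009131, 0.23358915]), 'ee_rot': array([ 3.13987545e+00, -1.45761226e-04, -3.20916325e-01]), 'force': array([ 0.50849466, -1.03107316, -0.15965426]), 'moment': array([ 0.01517406, -0.02902267,  0.06820134]), 'gripper_force': 0.0, 'width': 0.08772717104594796}
{'mtx': array([[467.7589322 ,   0.        , 255.50233549],
       [  0.        , 467.7589322 , 187.84578788],
       [  0.        ,   0.        ,   1.        ]]), 'k1': -0.044464297780705056, 'camera_from_world': array([[-0.37650105,  0.92635209,  0.01089804,  0.22972894],
       [ 0.79306972,  0.32836627, -0.51304582, -0.29377926],
       [-0.47883962, -0.18451938, -0.85829204,  1.44876666],
       [ 0.        ,  0.        ,  0.        ,  1.        ]])}
{'mtx': array([[429.18863027,   0.        , 254.32868357],
       [  0.        , 429.18863027, 189.20324157],
       [  0.        ,   0.        ,   1.        ]]), 'k1': 0.020093038061109108, 'camera_from_world': array([[-0.04635698, -0.99891933,  0.00334709, -0.04621703],
       [-0.97707255,  0.0446456 , -0.208173  ,  0.49674583],
       [ 0.2077986 , -0.01292062, -0.97808629,  1.07385863],
       [ 0.        ,  0.        ,  0.        ,  1.        ]])}
```

View pics/t0.png

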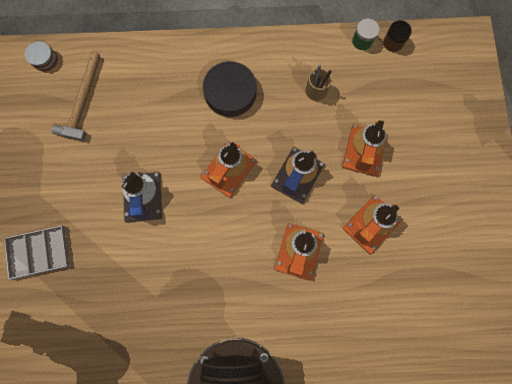

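View pics/s0.png

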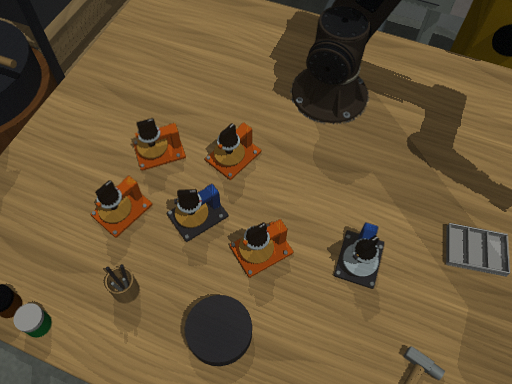

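The top view shows the blue clamp with the brass disc, its knob at about (304,160), and the silver one at about (133,185). In the scene view they are at about (188,200) and (366,245). The other four clamps are orange look-alikes.

```bash
python3 - <<'E'
from h import *
b=cv2.imread('pics/t0.png');a=cv2.imread('pics/s0.png')
T,m=wfc('top');T2,m2=wfc('scene')
print(plane([[304,160],[133,185],[229,154],[374,133],[385,213],[304,242]],.13,T,m).round(3))
print(plane([[188,200],[366,245]],.13,T2,m2).round(3))
c=cv2.resize(b[120:220,260:360],(500,500),interpolation=cv2.INTER_CUBIC)
d=cv2.resize(a[160:250,150:240],(500,500)[:2],interpolation=cv2.INTER_CUBIC)
cv2.imwrite('pics/c0.png',cv2.resize(np.hstack([c,d]),(800,400)))
E
```

```text
[[ 0.546 -0.194  0.13 ]
 [ 0.502  0.227  0.13 ]
 [ 0.57  -0.009  0.13 ]
 [ 0.608 -0.374  0.13 ]
 [ 0.405 -0.38   0.13 ]
 [ 0.344 -0.18   0.13 ]]
[[ 0.569 -0.19   0.13 ]
 [ 0.521  0.23   0.13 ]]
```

View pics/c0.png

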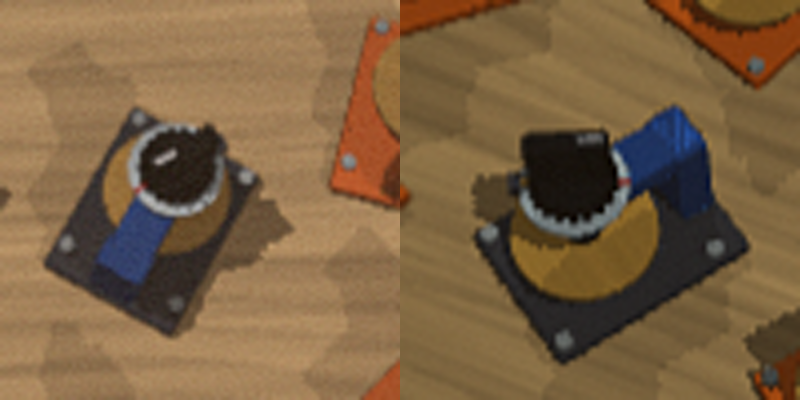

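Emit:
{"api": "move_arm", "payload": {"rows": "0 0 0 0.039 0.045 0 0.0876;0 0 0 0.039 0.045 0 0.0876;0 0 0 0.039 0.045 0 0.0876;0 0 0 0.039 0.045 0 0.0876;0 0 0 0.039 0.045 0 0.0876;0 0 0 0.039 0.045 0 0.0876;0 0 0 0.039 0.045 0 0.0876;0 0 0 0.039 0.045 0 0.0876"}}

```text
t: 1.1
eef_pos: [0.3956, 0.1986, 0.2346]
ee_rot: [-3.141, -0.0, -0.32]
force: [0.6, 0.4, 0.7]
width: 0.0876
gripper_force: 0.0
```

Emit:
{"api": "move_arm", "payload": {"rows": "0 0 0 0.039 0.045 0 0.0876;0 0 0 0.039 0.045 0 0.0876;0 0 0 0.039 0.045 0 0.0876;0 0 0 0.039 0.045 0 0.0876;0 0 0 0.039 0.045 0 0.0876;0 0 0 0.032 0.035 0 0.0876;0 0 10 0 0 0 0.0876;0 0 10 0 0 0 0.0876"}}

```text
t: 2.1
eef_pos: [0.5285, -0.1188, 0.2338]
ee_rot: [3.141, 0.001, -0.678]
force: [-0.6, 0.2, 0.4]
width: 0.0879
gripper_force: 0.0
```

Emit:
{"api": "move_arm", "payload": {"rows": "0 0 10 0 0 0 0.0876;0 0 10 0 0 0 0.0876;0 0 0 0 0 0 0.0876"}}

```text
t: 2.48
eef_pos: [0.5286, -0.1178, 0.2343]
ee_rot: [3.141, 0.0, -1.018]
force: [0.2, -0.9, 0.5]
width: 0.0873
gripper_force: 0.0
```

```bash
python3 - <<'E'
from h import *
s=arm.get_state();a,d=arm.grab_frame('wrist')
print(s['t'],s['eef_pos'],s['ee_rot'],s['q'],s['force'],s['moment']);T,m=wfc('wrist',s);print(T.round(3))
cv2.imwrite('pics/w0.png',a);np.save('w0.npy',np.array([s['eef_pos'],s['ee_rot']]));np.save('d0.npy',d)
E
```

```text
2.475 [ 0.52861826 -0.11780643  0.23425197] [ 3.14106895e+00  3.76912871e-04 -1.01789780e+00] [ 1.42625614e-01  1.40019028e-01 -2.82712292e-01 -1.49908715e-04
 -1.14869558e+00  4.10334466e-01] [ 0.19871039 -0.88885978  0.47568386] [ 0.05377105 -0.03275377 -0.01335585]
[[-0.851 -0.509 -0.129  0.563]
 [-0.525  0.825  0.207 -0.173]
 [ 0.001  0.243 -0.97   0.385]
 [ 0.     0.     0.     1.   ]]
```

View pics/w0.png

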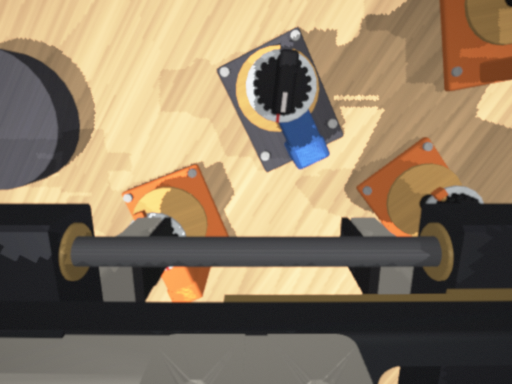

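```bash
python3 - <<'E'
import cv2
a=cv2.imread('pics/w0.png')[35:125,240:340]
cv2.imwrite('pics/w0c.png',cv2.resize(a,(600,540),interpolation=cv2.INTER_NEAREST))
E
```

```text
(no output)
```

View pics/w0c.png

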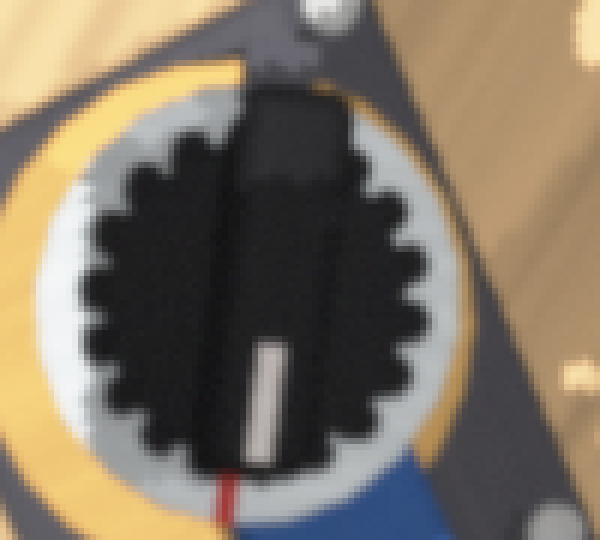

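```bash
python3 - <<'E'
from h import *
e,r=np.load('w0.npy');T,m=wfc('wrist',{'eef_pos':e,'ee_rot':r});print(m['mtx'][0],m['k1'])
p=np.array([[298,92],[290,180],[262,470],[270,342],[258,465]])/6+[240,35]
P=plane(p,.139,T,m);print(P.round(4))
for i in(0,1):
  d=P[i]-P[2];print(np.hypot(*d[:2]),np.degrees(np.arctan2(d[1],d[0])),(P[i]+P[2])/2)
d=P[3]-P[4];print('mark',np.hypot(*d[:2]),np.degrees(np.arctan2(d[1],d[0])))
# knob flange / bar depth
D=np.load('d0.npy')
for y,x in((52,289),(60,289),(70,287),(85,286),(95,285),(108,283)):
  z=D[y,x];u=und([[x,y]],m)[0];print(y,x,(T[:3,:3]@(np.array([*u,1])*z)+T[:3,3]).round(4))
# mark triangulated in top+scene
Tt,mt=wfc('top');Ts,ms=wfc('scene')
print(plane([[301,159.2]],.139,Tt,mt),plane([[150+190*.225,160+138*.225]],.139,Ts,ms))
E
```

```text
[323.11919462   0.         255.74399657] -0.015992244854870365
[[ 0.5629 -0.2189  0.139 ]
 [ 0.5583 -0.2101  0.139 ]
 [ 0.5428 -0.1799  0.139 ]
 [ 0.5503 -0.1932  0.139 ]
 [ 0.5436 -0.1802  0.139 ]]
0.0438658642667194 -62.739283920430815 [ 0.55286748 -0.19940013  0.139     ]
0.033983648778830006 -62.81302910185031 [ 0.5505848  -0.19501783  0.139     ]
mark 0.014671505542323708 -62.897780032159474
52 289 [ 0.5627 -0.2178  0.1384]
60 289 [ 0.5598 -0.2132  0.1392]
70 287 [ 0.5573 -0.2066  0.1401]
85 286 [ 0.5523 -0.1978  0.1384]
95 285 [ 0.5492 -0.1913  0.1403]
108 283 [ 0.5454 -0.1828  0.1399]
[[ 0.54566132 -0.1857912   0.139     ]] [[ 0.5472669  -0.18690698  0.139     ]]
```

Emit:
{"api": "move_arm", "payload": {"rows": "0 0 4.5 0 0 0 0.0876;0 0 0 0.042 0.008 0.02 0.0876;0 0 0 0.042 0.008 0.03 0.0876;0 0 0 0 0 0 0.0876;0 0 0 0 0 0 0.0876"}}

```text
t: 3.15
eef_pos: [0.5528, -0.2, 0.1845]
ee_rot: [3.141, 0.0, -1.096]
force: [-0.4, 0.2, 0.9]
width: 0.0874
gripper_force: 0.0
```

```bash
python3 - <<'E'
from h import *
s=arm.get_state();print(s['t'],s['eef_pos'],s['ee_rot'],s['q'][[0,5]])
d=np.array([.5529,-.1994,.117])-s['eef_pos'];print(tw(s)[:3,:3].T@d, np.degrees(s['ee_rot'][2]))
E
```

```text
3.15 [ 0.55281306 -0.19996969  0.18446272] [ 3.14103736e+00  1.82946608e-04 -1.09571189e+00] [-0.0146732   0.48970185]
[-0.00045449 -0.00037536  0.06746261] -62.77966685094728
```

Emit:
{"api": "move_arm", "payload": {"rows": "0 0 0 0 0 0.022 0.0876;0 0 0 0 0 0.023 0.0876;0 0 0 0 0 0.022 0.05;0 0 0 0 0 0 0.02;0 0 0 0 0 0 0;0 0 0 0 0 0 0;0 0 0 0 0 0 0;0 0 0 0 0 0 0", "squeeze": 40}}

```text
t: 4.15
eef_pos: [0.553, -0.1999, 0.1179]
ee_rot: [-3.141, -0.0, -1.097]
force: [0.6, -0.3, 0.2]
width: 0.0332
gripper_force: 0.0
```

```bash
python3 - <<'E'
from h import *
s=arm.get_state();print(s)
E
```

```text
{'t': 4.15, 'q': array([-1.45817704e-02,  3.17717084e-01, -3.37036491e-01,  2.67383856e-05,
       -9.15469162e-01,  4.87929598e-01]), 'qd': array([ 0.00036227,  0.00402743, -0.00222035,  0.00123027,  0.00107345,
        0.00162586]), 'joint_efforts': array([ 4.35601885e-02, -5.06645858e+01,  2.48588938e+01,  5.89017123e+00,
        6.91218884e-02,  1.64878682e-03]), 'eef_pos': array([ 0.55302515, -0.1998929 ,  0.11793808]), 'ee_rot': array([-3.14109594e+00, -2.87631262e-04, -1.09743228e+00]), 'force': array([ 0.55086929, -0.33192503,  0.15585028]), 'moment': array([ 0.09305296, -0.00915911,  0.06816972]), 'gripper_force': 0.0, 'width': 0.03317302345433523}
```

Emit:
{"api": "move_arm", "payload": {"rows": "0 0 0 0 0 0 0;0 0 0 0 0 0 0;0 0 0 0 0 0 0;0 0 0 0 0 0 0"}}

```text
t: 4.65
eef_pos: [0.5531, -0.1998, 0.1176]
ee_rot: [-3.141, -0.0, -1.097]
force: [1.1, 0.7, -0.4]
width: 0.0139
gripper_force: 39.8
```

```bash
python3 - <<'E'
from h import *
s=arm.get_state();print(s['t'],s['eef_pos'],s['ee_rot'],s['force'],s['moment'],s['width'],s['gripper_force'])
E
```

```text
4.65 [ 0.55314471 -0.19979061  0.11760374] [-3.14121859e+00 -1.49291310e-04 -1.09745028e+00] [ 1.08829006  0.74173551 -0.3537934 ] [ 0.418077   -0.50172209 -0.06711736] 0.013945370679132442 39.84165072441101
```

Emit:
{"api": "move_arm", "payload": {"rows": "0 0 5 0 0 0 0;0 0 5 0 0 0 0;0 0 5 0 0 0 0;0 0 5 0 0 0 0"}}

```text
t: 5.15
eef_pos: [0.553, -0.1998, 0.1176]
ee_rot: [-3.141, -0.0, -1.449]
force: [1.2, 1.2, -0.8]
width: 0.0135
gripper_force: 39.9
```

```bash
python3 - <<'E'
from h import *
s=arm.get_state();print(s['t'],s['eef_pos'],s['ee_rot'],s['force'],s['moment'],s['width'],s['gripper_force'])
E
```

```text
5.15 [ 0.55302874 -0.19978196  0.11760225] [-3.14141250e+00 -1.60166467e-05 -1.44923331e+00] [ 1.20991554  1.15495197 -0.82666852] [ 0.43731684 -0.36234573  0.00276753] 0.013489706534065428 39.850534200668335
```

Emit:
{"api": "move_arm", "payload": {"rows": "0 0 5 0 0 0 0;0 0 5 0 0 0 0;0 0 5 0 0 0 0;0 0 5 0 0 0 0;0 0 5 0 0 0 0;0 0 5 0 0 0 0"}}

```text
t: 5.9
eef_pos: [0.5528, -0.1997, 0.1176]
ee_rot: [3.141, -0.0, -1.973]
force: [-0.2, 1.8, 0.9]
width: 0.0137
gripper_force: 39.9
```

```bash
python3 - <<'E'
from h import *
s=arm.get_state();print(s['t'],s['eef_pos'],s['ee_rot'],s['force'],s['moment'],s['width'],s['gripper_force'])
E
```

```text
5.9 [ 0.55281273 -0.19971602  0.11758778] [ 3.1413487e+00 -1.1808741e-05 -1.9726875e+00] [-0.225759    1.82998385  0.910392  ] [ 0.63986082 -0.11045824  0.081216  ] 0.013696007276487704 39.87757444381714
```

Emit:
{"api": "move_arm", "payload": {"rows": "0 0 5 0 0 0 0;0 0 5 0 0 0 0;0 0 5 0 0 0 0;0 0 5 0 0 0 0;0 0 5 0 0 0 0;0 0 5 0 0 0 0"}}

```text
t: 6.65
eef_pos: [0.5526, -0.1996, 0.1176]
ee_rot: [3.141, -0.0, -2.496]
force: [0.4, 2.5, 2.0]
width: 0.0138
gripper_force: 39.9
```

```bash
python3 - <<'E'
from h import *
s=arm.get_state();print(s['t'],s['eef_pos'],s['ee_rot'],s['q'],s['force'],s['moment'],s['width'],s['gripper_force'])
a,d=arm.grab_frame('wrist');cv2.imwrite('pics/w1.png',a)
a,d=arm.grab_frame('top')
b,d=arm.grab_frame('scene');cv2.imwrite('pics/s1.png',b)
E
```

```text
6.65 [ 0.55261517 -0.19959623  0.11756472] [ 3.14101502e+00 -2.87125977e-04 -2.49643542e+00] [-1.42595852e-02  3.18049609e-01 -3.37392099e-01 -3.53814301e-04
 -9.15935468e-01 -9.11164023e-01] [0.36999428 2.49862763 2.01117187] [1.021416   0.0610356  0.07015436] 0.013806046646214376 39.86605525016785
```

Emit:
{"api": "move_arm", "payload": {"rows": "0 0 0 0 0 0 0;0 0 0 0 0 0 0.05;0 0 0 0 0 0 0.05;0 0 0 0 0 0 0.05;0 0 0 0 0 0 0.05;0 0 0 0 0 0 0.05"}}

```text
t: 7.55
eef_pos: [0.5529, -0.1999, 0.1176]
ee_rot: [-3.142, -0.0, -2.494]
force: [1.2, 0.0, -1.2]
width: 0.0496
gripper_force: 0.0
```

Emit:
{"api": "move_arm", "payload": {"rows": "0 0 0 0 0 -0.04 0.05;0 0 0 0 0 -0.05 0.05;0 0 0 0 0 -0.04 0.05;0 0 0 -0.04 0 0 0.05;0 0 0 -0.04 0 0 0.05;0 0 0 0 0 0 0.05"}}

```text
t: 8.3
eef_pos: [0.6182, -0.1501, 0.2469]
ee_rot: [3.141, -0.0, -2.492]
force: [-0.6, -0.1, -0.9]
width: 0.0502
gripper_force: 0.0
```

```bash
python3 - <<'E'
from h import *
s=arm.get_state();a,d=arm.grab_frame('wrist');b,_=arm.grab_frame('scene')
print(s['t'],s['eef_pos'],s['ee_rot'])
T,m=wfc('wrist',s)
Ti=np.linalg.inv(T);p=(Ti@[.5529,-.1994,.139,1])[:3];u=m['mtx']@(p/p[2]);print(u)
x,y=int(u[0]),int(u[1]);x0=max(x-55,0);y0=max(y-60,0)
c=cv2.resize(a[y0:y0+110,x0:x0+110],(480,480));e=cv2.resize(b[215:285,330:400],(320,320));e=np.vstack([e,0*e[:160]])
cv2.imwrite('pics/w2.png',np.hstack([c,e]))
E
```

```text
8.3 [ 0.61822843 -0.15008675  0.24686509] [ 3.14131301e+00 -2.87194121e-04 -2.49191935e+00]
[256.64020156  83.15864904   1.        ]
```

View pics/w2.png

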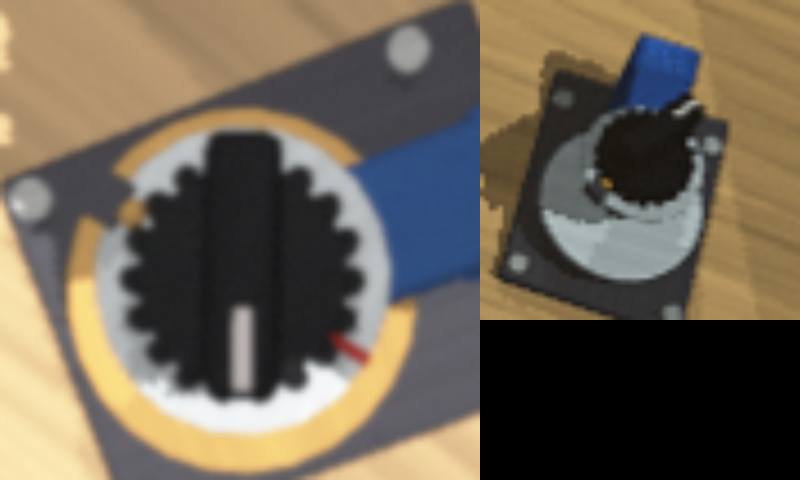

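The wrist view shows the bar upright, with its mark at (241,350). The red collar mark is at about (350,347), so the knob has moved roughly 65-70° relative to the collar. It slipped about three clicks with the collar at its stop. The silver clamp was not touched.

```bash
python3 -c "
from station import arm
print(arm.job_done())"
```

```text
the job is handed in; nothing more can be done
None
```

The brass clamp is tightened to its stop, the knob slipped about three ratchet clicks beyond it and was released without turning back, the silver clamp was left untouched, and the job was handed in at about 8.4 s.

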